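Steady the drop hook and hang up the rinsing basket

ROBOT

A 6-joint arm with a two-finger parallel gripper is mounted at the origin on the work surface. World frame = base frame: x ahead of the robot, y to its left, z up, the work surface at z = 0. Lengths are in mm, angles in degrees, forces in N, time in s.
With the tool pointing down it reaches from about 200 to 875 mm from the base axis. Payload 3.4 kg.
Tool frame: the origin (TCP) lies at the very end of the fingers, on their centre line; the grasp point (between the pads) lies 19 mm behind it; z points along the fingers, y is the line along which they close (so a half turn about z gives the same grasp; the last joint's range is limited). The gripper opens to 94 mm and grips with 3 to 60 N. Pads are 16 mm wide; open, the fingers measure 119 mm over their backs; the gripper's body (75 mm by 177 mm) begins 78 mm behind the grasp point.
Start: joints at [68.182, 15.808, 86.224, -0, 77.962, -6.933], TCP at [147.727, 555.736, 205.493] pointing down, gripper open.
Joint ranges: [-165.64, 165.64], [-43.16, 119.46], [12.63, 154.43], [-67.54, 247.53], [6.08, 155.33], [-154.97, 154.97]. Speed limits (degrees/s): [147.25, 147.25, 180, 180, 180, 180].

INTERFACE

Orientations are given as a 3x3 rotation matrix whose columns are the frame's x, y, z axes.
In Python, from bench import robot, vision gives the robot as it stands. The module is installed in compiled form; this text tells all that it offers.
- The arm moves only by the shell command python3 -m pendant 'ROWS' [FORCE]. ROWS is JSON, a list that holds one entry, the list of rows, each a list of 5 numbers: the opening, from 0 (shut) to 1 (fully open), then the shift along the tool's x, y, z in m, then the turn about the tool's z in rad. In form: [[[jaw, dx, dy, dz, yaw], ...]]. A call has 1 to 5 rows; each row shifts and turns the commanded pose from where the row before left it, along the tool's axes as they then stand; what a row does not reach is not made up. A row lasts 1/10 s, in which the tool goes at most 50 mm and 8.59 degrees, less where a joint would pass 70% of its speed; a pose out of reach is approached as far as the arm can. A call is refused whole if a number of a shift passes 0.05 or a number of a turn 0.15, either way. A call with a gripper value outside its range is refused whole. The fingers move at their own pace and stop on an object; FORCE is the grip in N (left out, the last holds). Time passes only in rows, so rows that do not move let the fingers close. It gives the time, the measured TCP pose, the force, the opening and the grip force at its end, in the units of the state.
- robot.state(): the state, without advancing time (a new reading comes with each control period).
- vision.snapshot(name): name is "side" or "top" or "wrist"; returns a dict with "frame" (384x512x3 uint8, blue, green, red), "depth" (384x512 float32, mm along the optical axis (not along the pixel's ray), 0 where there is no reading), "fovy" (degrees; the focal length in pixels is half the picture's height over the tangent of half this angle, whatever the lens; pixels are square), "cx", "cy" (the principal point, pixels), "k1" (the pictures are not rectified: a ray, as slopes to the right and down, at radius r is drawn at 1 + k1 r^2 times it, then the intrinsics apply), "eye" and "attitude" of the camera in the world. Camera axes: x right, y up, looking along -z (the intrinsics and any distortion apply to the point x, -y, -z); pixel columns grow to the right and rows downward; lengths in mm; the calibration is good to about 2 mm. A picture is of the moment at which its call begins.
- robot.job_done(): hands the job in; it is judged then, once.
The state is a dict: "time": time; "joint_pos": joint angles; "dq": joint speeds; "tau": joint torques, N m; "position": TCP position; "eef_rot": TCP orientation; "wrist_force": force on the tool from outside, world axes, zero at the start; "moment": the same for the moment, N m; "opening": opening from 0.0 (shut) to 1.0 (fully open); "gripper_force": force on a finger pad.
Only numpy, scipy, OpenCV 4.12 (cv2) and the standard library are available. Lean on these libraries where they do the work, as an engineer would, in place of code of your own. Each camera call takes 0.05 s, during which the arm holds its last target. There are 200 camera calls.

TASK

The drop hook on the drip stand is still swinging: stop it with a touch and let it hang still on its own. Then hang the wire basket of copper bends on it by the raised middle of its bail, keeping the basket level, and leave it hanging still over the drip tray with the other things on the bench left where they are.

Things in the scene. Friction and masses are not known exactly. Their poses are not given: they have to be found in the camera images.
- stand: Fixed green steel drip stand, a gallows. Origin on the bench right under the clevis pin that carries the hook; its x points away from the robot, give or take its yaw. Mast 25 mm wide, 470 mm tall, at x 155, y 105 mm on a 130 mm square foot; a 22 mm jib, 448 to 470 mm up, runs from the mast to 14 mm past the pin. Below the hook a drip tray, 250 x 170 x 22 mm, centred at x -35, y 0 mm.
- drop_hook: J-shaped hook of 10 mm round steel bar. Origin on the clevis pin, 425 mm above the bench; at rest its axes are the stand's. Shank straight down to 105 mm below the pin at y 0, then slanting back to +y into a bend of 30 mm radius (bar axis) centred 170 mm below the pin: back of the bend (outer face) at y +35 mm, mouth open to -y and up. 0.27 kg. Swings in its y-z plane only.
- hook_swing (a joint): Swing of the hook about the pin (along the stand's x), rad: 0 plumb, positive moves its lower end to the stand's +y. Almost undamped: it starts swinging 0.3 to 0.5 rad to either side, period about 0.8 s, and goes on for over a minute unless touched. Left still it rests within 0.03 rad of 0.
- hook_seat (a point): Lowest point of the hook's inside, where the bail sits: 195 mm below the pin (height 230 mm with the hook at rest).
- hook_tip (a point): End of the hook's flared tip (bar axis, rounded, 5 mm radius), on the -y side of the mouth: at rest 38 mm to -y of the pin and 148 mm below it. The clear opening between tip and shank is about 45 mm.
- basket: Wire basket 180 x 100 mm, 55 mm high, loose, 0.3 to 0.45 kg; four copper bends sit firmly in it and reach 69 mm up. Origin at the centre of its underside, x along its long side and the bail. Rigid strap bail 6 mm thick (y), 14 mm tall: uprights at x +-84 mm, level shoulders at |x| 25 to 87 mm, mid-height 165 mm up, and between them a raised kink 14 mm higher.
- basket_center (a point): Middle of the basket, 90 mm above its underside; axes as the basket's.
- bail_grip (a point): Place to grip the bail: on the shoulder on the basket's -x side (the robot's side), 62 mm from the middle, half-way up the strap, 165 mm above the basket's underside. Pinch along the basket's y.
- bail_mid (a point): Underside of the bail's raised kink, 172 mm above the basket's underside, at its middle: the point that goes on the hook's seat.
- bin: Bystander: open grey plastic bin, 150 x 100 x 60 mm, with fittings. Origin at the centre of its underside.
- flux_jar: Bystander: white jar, 70 mm diameter, 85 mm tall. Origin at the centre of its underside.
- wrench: Bystander: wrench 180 mm long lying on the bench.
There are look-alikes about, which are no part of the job. Of the things like the basket, leave any that is green; of the rest the larger one is meant.

How it is judged (in metres and radians):
On the way:
1. the hook hangs still (within 0.06 rad of plumb, slower than 0.15 rad/s) with nothing touching it, for 0.5 s (value of joint hook_swing between -0.06 and 0.06 rad and velocity of joint hook_swing between -0.15 and 0.15 rad/s and contact force between drop_hook and anything else below 0.05 N), for 0.5 s.
At the end, for the whole second after the job is handed in: The basket hangs on the hook: the underside of the bail's raised middle is within 15 mm of the hook's seat and its weight is on the hook, the basket is within 0.2 rad of level, and basket and hook hang still (basket slower than 80 mm/s; hook within 0.1 rad of plumb and slower than 0.3 rad/s) (distance between bail_mid and hook_seat below 0.015 m and contact force between drop_hook and basket above 1.5 N and angle between basket_center's own z axis and vertical below 0.2 rad and linear speed of basket below 0.08 m/s and value of joint hook_swing between -0.1 and 0.1 rad and velocity of joint hook_swing between -0.3 and 0.3 rad/s); the robot touches nothing.
It fails at once if the basket is tipped more than 0.5 rad (angle between basket_center's own z axis and vertical above 0.5 rad).
It fails at once if a bystander (bin, jar, wrench) is moved more than 30 mm (distance of any of bin, flux_jar, wrench from where it was at the start of the episode above 0.03 m).
It also fails if it takes over 72 s, if anything falls off the work surface, if the arm or the gripper's body presses on something with over 40 N, if the wrist force passes 120 N, or if a joint passes its speed limit or range.

## Working session

There is one attempt and no reset: what is moved stays moved. The work goes in short steps, Python scripts to look and compute and a shell command to move; the robot and the scene stay as the last step left them, time stands still between calls to the robot, and variables do not carry over. Pictures are saved under pics/ and viewed, at most 10 in all, crops included, and the job is handed in when it is done.

```bash
mkdir -p pics; cat > h.py <<'E'
import numpy as np, cv2, pickle
from bench import robot, vision
def snap(n):
    s=vision.snapshot(n); pickle.dump(s,open(f'pics/{n}.pkl','wb')); return s
def load(n): return pickle.load(open(f'pics/{n}.pkl','rb'))
def cloud(s):
    h,w=s['depth'].shape; f=h/2/np.tan(np.radians(s['fovy'])/2)
    K=np.array([[f,0,s['cx']],[0,f,s['cy']],[0,0,1]]); 
    v,u=np.mgrid[:h,:w]; p=np.stack([u.ravel(),v.ravel()],1).astype(float)[:,None]
    q=cv2.undistortPoints(p,K,np.array([s['k1'],0,0,0.])).reshape(h,w,2)
    d=s['depth']; c=np.stack([q[...,0]*d,-q[...,1]*d,-d],-1)
    P=c@np.array(s['attitude']).T+np.array(s['eye']); P[d<=0]=np.nan
    return P
E
python3 - <<'E'
from h import *
st=robot.state(); print(st['time'],st['position'],np.round(st['eef_rot'],3),st['wrist_force'])
a=snap('top');b=snap('side')
for s in(a,b): print(s['eye'],np.round(s['attitude'],3),s['fovy'],s['k1'])
cv2.imwrite('pics/a.png',a['frame']); cv2.imwrite('pics/b.png',b['frame'])
E
```

```text
0.0 [147.52453524 555.17392511 204.62579812] [[-0.966  0.257 -0.001]
 [ 0.257  0.966 -0.002]
 [ 0.    -0.002 -1.   ]] [-0.01213642 -0.16825113  0.26619208]
[ 416.06866565 -123.84728621 1259.034865  ] [[-0.017  0.983 -0.182]
 [-1.    -0.02  -0.014]
 [-0.017  0.181  0.983]] 52.688098139579886 -0.025664695543519352
[ 166.8966833   515.49583124 1043.97276728] [[-0.828  0.394 -0.399]
 [-0.561 -0.6    0.571]
 [-0.014  0.696  0.718]] 52.877988265204635 0.018173322971747088
```

View pics/a.png

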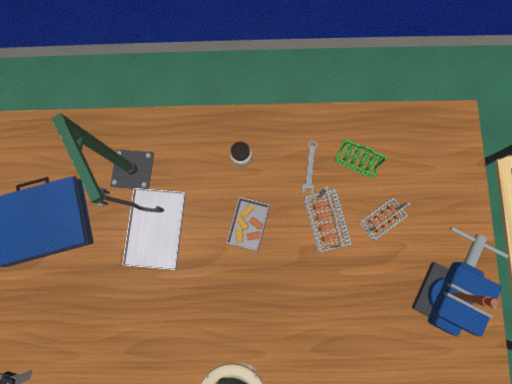

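View pics/b.png

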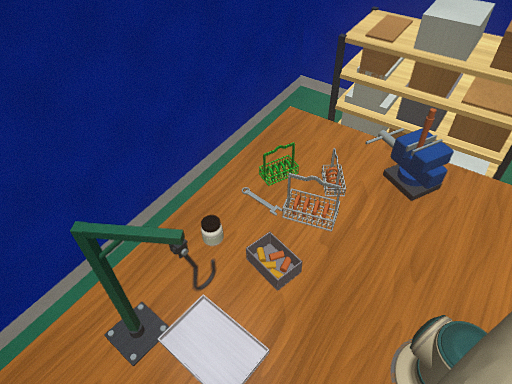

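Three baskets show in the top picture: green at (360,158), a larger grey one at (327,219) and a smaller grey one at (384,218). The larger grey one fits the description, since it is not green and is the bigger of the other two. I'll measure it and confirm with a crop.

```bash
python3 - <<'E'
from h import *
a=load('top');b=load('side');A=cloud(a);B=cloud(b)
def rect(p): return cv2.minAreaRect(p[:,:2].astype(np.float32))
# tray
for nm,s,P,box in(('top',a,A,(120,185,190,272)),('side',b,B,(155,290,270,384))):
    x0,y0,x1,y1=box; R=P[y0:y1,x0:x1].reshape(-1,3); I=s['frame'][y0:y1,x0:x1].reshape(-1,3).astype(int)
    k=(I.min(1)>110)&(np.ptp(I,axis=1)<40)&(R[:,2]<40); print(nm,'tray',rect(R[k]),np.nanmedian(R[k,2]),k.sum())
for nm,s,P in(('top',a,A),('side',b,B)):
    I=s['frame'].astype(int); g=(I[...,1]>I[...,2]+15)&(P[...,2]>435)&(P[...,2]<490)&(P[...,1]>250)
    R=P[g]; print(nm,'jib',rect(R),len(R),np.median(R[:,2]))
    # mast
    g=(I[...,1]>I[...,2]+15)&(P[...,2]>60)&(P[...,2]<400)&(P[...,1]>250)&(P[...,0]<1000);R=P[g];print('mast',rect(R),len(R))
# basket
for nm,P,box in(('top',A,(295,180,356,258)),('side',B,(270,165,345,235))):
    x0,y0,x1,y1=box;R=P[y0:y1,x0:x1].reshape(-1,3)
    k=(R[:,2]>30)&(R[:,2]<75); print(nm,'basket body',rect(R[k]),k.sum())
    k=(R[:,2]>135)&(R[:,2]<210);Q=R[k]; print('bail',rect(Q),k.sum(),Q[:,2].max())
# bin, jar, wrench extents
for nm,(x0,y0,x1,y1),lo,hi in(('bin',(222,192,275,255),30,90),('jar',(225,135,258,170),60,110),('smallb',(355,190,412,245),20,200),('green',(330,135,390,180),20,200)):
    R=A[y0:y1,x0:x1].reshape(-1,3);k=(R[:,2]>lo)&(R[:,2]<hi);print(nm,rect(R[k]),R[k,2].max())
print(A[145,311],A[190,307])
# hook
R=A[190:220,100:170].reshape(-1,3);k=(R[:,2]>150)&(R[:,2]<440);print('hook',R[k].min(0),R[k].max(0),k.sum())
cv2.imwrite('pics/c.png',np.hstack([cv2.resize(a['frame'][130:270,290:420],None,fx=3,fy=3),cv2.resize(b['frame'][130:270,240:370],None,fx=3,fy=3)]))
E
```

```text
top tray ((530.1590576171875, 247.73687744140625), (173.51451110839844, 263.0790100097656), 84.00456237792969) 2.3544383733376435 3913
side tray ((535.3238525390625, 241.07302856445312), (179.21188354492188, 275.8739013671875), 83.76949310302734) 3.410254273688679 5704
top jib ((645.80419921875, 289.3590087890625), (204.84848022460938, 25.326257705688477), 29.012744903564453) 875 468.55324613596963
mast ((575.128662109375, 515.69921875), (218.5364990234375, 458.7742919921875), 14.659238815307617) 5622
side jib ((644.1839599609375, 288.29632568359375), (206.37811279296875, 26.064037322998047), 28.516246795654297) 1592 469.7944341334347
mast ((713.65234375, 326.35418701171875), (52.62618637084961, 25.515653610229492), 48.849098205566406) 1223
top basket body ((537.7237548828125, -307.38330078125), (179.7479705810547, 100.20967102050781), 12.921493530273438) 625
bail ((536.7269897460938, -305.23095703125), (172.89939880371094, 14.077532768249512), 11.78138542175293) 193 188.4370196086927
side basket body ((562.006591796875, -341.9320068359375), (274.316650390625, 354.34088134765625), 33.213356018066406) 975
bail ((534.2608032226562, -306.87353515625), (172.44879150390625, 15.739502906799316), 13.160175323486328) 259 190.06583902655314
bin ((531.1710815429688, -58.21307373046875), (100.27153015136719, 150.24928283691406), 74.3226318359375) 67.03628484319734
jar ((757.804931640625, -36.310855865478516), (61.43307876586914, 60.517845153808594), 27.99763298034668) 89.88296462886296
smallb ((541.0281982421875, -485.9431457519531), (73.65233612060547, 133.15794372558594), 34.160789489746094) 137.97626782446378
green ((741.4465942382812, -418.5613098144531), (137.72433471679688, 79.78070068359375), 63.47265625) 144.77359935165805
[ 793.62145876 -269.15659887    5.05114482] [ 641.76393336 -250.60415157   -1.4600619 ]
hook [540.38528855 150.17980023 236.78626441] [573.90093168 246.44343453 438.83782183] 311
```

View pics/c.png

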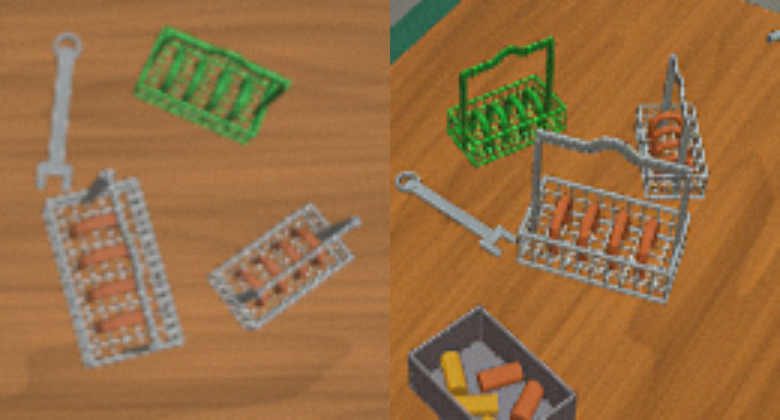

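The larger grey basket (180 x 100 mm, bail yaw about 12.5°) is confirmed. It is centred at (537,-306); the smaller grey one is 133 x 74 mm. The jib and tray put the pin at about (567,245) and the stand yaw at about -5.6°. The gripper body can't go under the jib, so I'll damp the hook from its -y side with the back of the open finger. First step is turning the tool to the stand's axes and moving to the -y side.

```bash
python3 -m pendant '[[[1,0,-0.04,-0.005,-0.081],[1,0,-0.04,-0.005,-0.081],[1,-0.03,-0.03,0,0],[1,-0.03,-0.03,0,0],[1,-0.03,-0.03,0,0]]]' >/dev/null && python3 -m pendant '[[[1,-0.03,-0.03,0,0],[1,-0.03,-0.03,0,0],[1,-0.03,-0.03,0,0],[1,-0.03,-0.03,0,0],[1,-0.03,-0.03,0,0]]]' >/dev/null && python3 -m pendant '[[[1,-0.035,-0.03,0,0],[1,-0.035,-0.03,0,0],[1,-0.035,-0.03,0,0],[1,-0.035,-0.02,0,0],[1,-0.035,0,0,0]]]' >/dev/null && python3 -m pendant '[[[1,-0.03,0,0,0],[1,0,0,0,0],[1,0,0,0,0]]]'
cat >> h.py <<'E'
PIN=np.array([567.,245.]); YAW=np.radians(-5.6)
def tost(p):
    d=np.asarray(p)[...,:2]-PIN; c,s=np.cos(YAW),np.sin(YAW)
    return np.stack([d[...,0]*c+d[...,1]*s,-d[...,0]*s+d[...,1]*c],-1)
def st():
    s=robot.state(); R=s['eef_rot']
    print('t',round(s['time'],2),'pos',np.round(s['position'],1),'stand',np.round(tost(s['position']),1),'ang',round(np.degrees(np.arctan2(R[1][1],R[0][1])),2),'F',np.round(s['wrist_force'],1),'op',round(s['opening'],3),'grip',round(s['gripper_force'],1))
    return s
E
python3 -c "
from h import *
st()"
```

```text
time: 1.9
position: [538.5, 85.8, 214.5]
eef_rot: [[-0.995, 0.098, -0.003], [0.098, 0.995, 0.0], [0.003, -0.0, -1.0]]
wrist_force: [0.1, 0.0, -0.1]
opening: 0.995
gripper_force: 0.0
t 1.9 pos [538.5  85.8 214.5] stand [ -12.8 -161.2] ang 84.37 F [ 0.1  0.  -0.1] op 0.995 grip 0.0
```

```bash
python3 -m pendant '[[[1,-0.01,0.003,0,0],[1,0,0.003,0,0],[1,0,0.003,0,0],[1,0,0.003,0,0],[1,0,0.003,0,0]]]' | grep force && python3 -m pendant '[[[1,0,0.003,0,0],[1,0,0.003,0,0],[1,0,0.003,0,0],[1,0,0.003,0,0],[1,0,0.003,0,0]]]' | grep force&& python3 -m pendant '[[[1,0,0.003,0,0],[1,0,0.003,0,0],[1,0,0.003,0,0],[1,0,0.003,0,0],[1,0,0.003,0,0]]]' | grep force && python3 -m pendant '[[[1,0,0.002,0,0],[1,0,0,0,0],[1,0,0,0,0],[1,0,0,0,0],[1,0,0,0,0]]]' |grep force && python3 -m pendant '[[[1,0,0,0,0],[1,0,0,0,0],[1,0,0,0,0],[1,0,0,0,0],[1,0,0,0,0]]]' |grep force
python3 - <<'E'
from h import *
st()
# hook angle tracking: hook points from side cloud near stand x~0
for i in range(10):
    s=snap('side'); P=cloud(s); q=tost(P); k=(abs(q[...,0])<25)&(q[...,1]>-54)&(q[...,1]<100)&(P[...,2]>225)&(P[...,2]<400)
    y=q[k][:,1]; z=P[k][:,2]; k2=z>325
    print(k.sum(), 'shank y/z slope', np.polyfit(z[k2]-425,y[k2],1).round(3) if k2.sum()>5 else None, 'low y range',y[z<300].min().round(1),y[z<300].max().round(1),q[k][:,0].mean().round(1))
cv2.imwrite('pics/d.png',cv2.resize(s['frame'][180:384,60:330],None,fx=2.8,fy=2.8))
E
```

```text
wrist_force: [0.4, 0.6, 0.2]
gripper_force: 0.0
wrist_force: [0.3, 0.2, -0.7]
gripper_force: 0.0
wrist_force: [-0.5, -0.7, 1.0]
gripper_force: 0.0
wrist_force: [0.0, 0.1, 0.3]
gripper_force: 0.0
wrist_force: [0.3, -0.4, 0.3]
gripper_force: 0.0
t 4.4 pos [553.6 131.7 215.5] stand [  -2.3 -114.1] ang 84.4 F [ 0.3 -0.4  0.3] op 1.001 grip 0.0
626 shank y/z slope [  0.251 -13.696] low y range -50.5 18.4 -7.4
623 shank y/z slope [  0.295 -10.595] low y range -50.2 20.2 -7.3
637 shank y/z slope [  0.291 -10.499] low y range -48.1 22.6 -7.4
647 shank y/z slope [ 0.307 -9.315] low y range -48.4 25.4 -7.3
660 shank y/z slope [ 0.333 -6.876] low y range -46.3 30.9 -7.5
671 shank y/z slope [ 0.293 -8.724] low y range -42.9 34.3 -7.5
683 shank y/z slope [ 0.336 -5.581] low y range -41.6 37.3 -7.4
675 shank y/z slope [ 0.294 -7.686] low y range -38.9 38.6 -7.5
674 shank y/z slope [ 0.287 -8.31 ] low y range -39.5 39.1 -7.4
677 shank y/z slope [ 0.29  -8.306] low y range -39.7 37.5 -7.4
```

View pics/d.png

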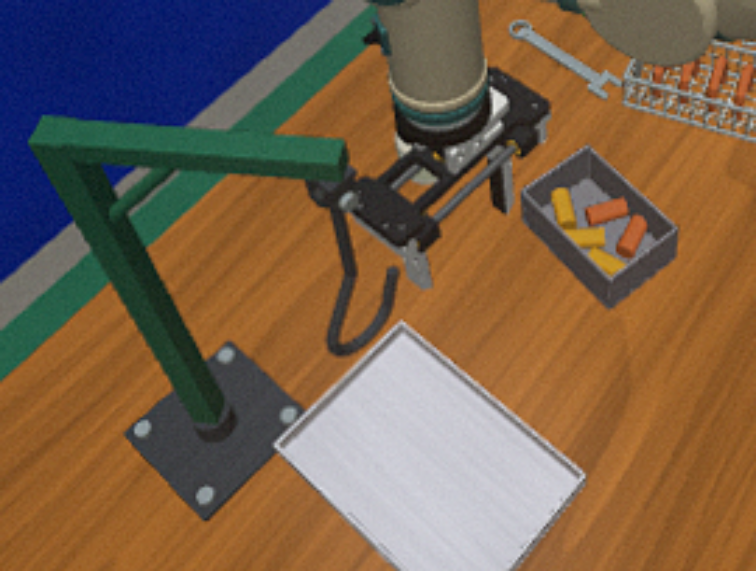

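The hook at (350,290) now swings only slightly, stopped by the finger at (415,270). The gripper's body is thin and looks to sit below the jib. I'll check the body's height and how the hook is still moving before closing in further.

```bash
cat >> h.py <<'E'
def hook(n=8,ylo=-54,save=None):
    for i in range(n):
        s=snap('side'); P=cloud(s); q=tost(P); k=(abs(q[...,0]+5)<18)&(q[...,1]>ylo)&(q[...,1]<110)&(P[...,2]>220)&(P[...,2]<262)
        y=q[k][:,1]; print(round(robot.state()['time'],2),'low mid',((y.min()+y.max())/2).round(1),y.min().round(1),y.max().round(1),k.sum())
    if save: cv2.imwrite(save,s['frame'])
E
python3 - <<'E'
from h import *
s=load('side');P=cloud(s);q=tost(P);I=s['frame'].astype(int)
k=(I.max(-1)<75)&(np.ptp(I,axis=-1)<15)&(q[...,0]>-45)&(q[...,0]<45)&(q[...,1]>-215)&(q[...,1]<-22)&(P[...,2]>290)
z=P[k][:,2]; print(np.percentile(z,[2,25,50,75,95,99]),q[k].min(0),q[k].max(0))
k=k&(q[...,1]>-60); print(np.percentile(P[k][:,2],[2,50,90,99]),k.sum(), q[k].max(0))
hook(18)
E
```

```text
[326.7770746  353.52203839 356.56319469 363.94891776 506.47526702
 606.86417816] [ -44.96623277 -203.35259951] [ 27.94629334 -27.79789324]
[327.1170993  356.31069896 358.36712909 596.2694014 ] 426 [ 27.94629334 -27.79789324]
4.95 low mid -0.3 -36.2 35.6 149
5.0 low mid -1.8 -34.8 31.2 149
5.05 low mid -8.0 -42.7 26.8 138
5.1 low mid -10.8 -44.9 23.3 136
5.15 low mid -12.3 -44.9 20.3 135
5.2 low mid -14.3 -47.6 19.0 141
5.25 low mid -14.5 -47.2 18.1 138
5.3 low mid -14.9 -48.9 19.0 137
5.35 low mid -11.4 -44.6 21.7 139
5.4 low mid -7.5 -40.2 25.1 138
5.45 low mid -5.1 -39.2 29.1 142
5.5 low mid -0.8 -35.0 33.4 147
5.55 low mid 2.5 -31.6 36.7 149
5.6 low mid 4.5 -29.8 38.9 153
5.65 low mid 3.1 -33.0 39.2 150
5.7 low mid 2.8 -33.0 38.5 153
5.75 low mid 2.1 -31.3 35.5 149
5.8 low mid -1.3 -34.8 32.3 150
```

The body's top is at about 358 mm, well below the jib at 448 mm, so the finger can come in to plumb. I'll push gently a little past plumb, wait, and then retreat slowly.

```bash
for i in 1; do
python3 -m pendant '[[[1,0,0.002,0,0],[1,0,0.002,0,0],[1,0,0.002,0,0],[1,0,0.002,0,0],[1,0,0.002,0,0]]]' | grep wrist
python3 -m pendant '[[[1,0,0.002,0,0],[1,0,0.002,0,0],[1,0,0.002,0,0],[1,0,0.002,0,0],[1,0,0.001,0,0]]]' | grep wrist
python3 -m pendant '[[[1,0,0,0,0],[1,0,0,0,0],[1,0,0,0,0],[1,0,0,0,0],[1,0,0,0,0]]]' | grep wrist
python3 -m pendant '[[[1,0,0,0,0],[1,0,0,0,0],[1,0,0,0,0],[1,0,0,0,0],[1,0,0,0,0]]]' | grep wrist
python3 -m pendant '[[[1,0,0,0,0],[1,0,0,0,0],[1,0,0,0,0],[1,0,0,0,0],[1,0,0,0,0]]]' | grep wrist
done
python3 -c "
from h import *
st(); hook(10,-45)"
```

```text
wrist_force: [0.3, 0.8, 0.0]
wrist_force: [-0.4, 0.3, -0.6]
wrist_force: [0.2, -0.1, 0.5]
wrist_force: [-0.7, 0.9, -0.3]
wrist_force: [-1.2, 0.0, 0.0]
t 8.3 pos [555.5 150.6 215.5] stand [ -2.3 -95. ] ang 84.4 F [-1.2  0.   0. ] op 0.997 grip 0.1
8.35 low mid -2.1 -44.8 40.6 194
8.4 low mid -1.9 -45.0 41.1 198
8.45 low mid -1.5 -44.0 41.0 194
8.5 low mid -1.9 -44.8 41.1 194
8.55 low mid -2.0 -44.8 40.8 194
8.6 low mid -1.5 -44.5 41.4 196
8.65 low mid -2.0 -44.7 40.7 192
8.7 low mid -2.0 -44.8 40.9 195
8.75 low mid -1.8 -44.4 40.9 196
8.8 low mid -2.1 -44.9 40.7 194
```

The hook is at rest against the finger, pushed about 12 mm past plumb. Next is the slow retreat.

```bash

python3 -m pendant '[[[1,0,-0.001,0,0],[1,0,-0.001,0,0],[1,0,-0.001,0,0],[1,0,-0.001,0,0],[1,0,-0.001,0,0]]]' | grep wrist
python3 -m pendant '[[[1,0,-0.001,0,0],[1,0,-0.001,0,0],[1,0,-0.0006,0,0],[1,0,-0.0006,0,0],[1,0,-0.0006,0,0]]]' | grep wrist
python3 -m pendant '[[[1,0,-0.0006,0,0],[1,0,-0.0006,0,0],[1,0,-0.0006,0,0],[1,0,-0.0006,0,0],[1,0,-0.0006,0,0]]]' | grep wrist
python3 -m pendant '[[[1,0,-0.0006,0,0],[1,0,-0.0006,0,0],[1,0,-0.0006,0,0],[1,0,-0.0006,0,0],[1,0,-0.0006,0,0]]]' | grep wrist
python3 -m pendant '[[[1,0,-0.0006,0,0],[1,0,-0.0006,0,0],[1,0,-0.002,0,0],[1,0,-0.005,0,0],[1,0,-0.01,0,0]]]' | grep wrist
python3 -m pendant '[[[1,0,-0.02,0,0],[1,0,-0.03,0,0],[1,0,-0.03,0,0],[1,0,0,0,0]]]' | grep wrist
python3 -c "
from h import *
st(); hook(14,-54,'pics/e.png')"
```

```text
wrist_force: [0.9, -0.6, 0.2]
wrist_force: [0.4, -0.4, -0.2]
wrist_force: [-0.5, -0.3, 0.0]
wrist_force: [-0.3, -0.4, -0.1]
wrist_force: [0.7, 0.7, -0.3]
wrist_force: [0.3, 0.7, 0.1]
t 11.7 pos [543.9  34.5 215.5] stand [  -2.5 -211.7] ang 84.18 F [0.3 0.7 0.1] op 1.003 grip 0.0
11.75 low mid -4.2 -37.6 29.3 140
11.8 low mid -4.6 -37.2 28.1 143
11.85 low mid -4.6 -37.5 28.4 144
11.9 low mid -4.5 -36.7 27.7 141
11.95 low mid -5.2 -37.6 27.3 141
12.0 low mid -5.8 -38.7 27.2 140
12.05 low mid -4.9 -37.9 28.2 142
12.1 low mid -4.8 -38.1 28.4 141
12.15 low mid -5.0 -38.6 28.5 141
12.2 low mid -4.7 -38.5 29.1 146
12.25 low mid -4.5 -38.4 29.4 142
12.3 low mid -4.5 -38.3 29.4 145
12.35 low mid -4.0 -37.8 29.8 140
12.4 low mid -4.4 -37.8 29.0 143
```

The hook hangs still, with about 1 mm of motion at its lower end. Now to the basket's grip point: translate, turn, and look with the wrist camera.

```bash

python3 -m pendant '[[[1,0.0036,-0.036,0,0],[1,0.0036,-0.036,0,0],[1,0.0036,-0.036,0,0],[1,0.0036,-0.036,0,0],[1,0.0036,-0.036,0,0]]]' >/dev/null
python3 -m pendant '[[[0.6,0.0036,-0.036,0,0],[0.6,0.0036,-0.036,0,0],[0.6,0.0036,-0.036,0,0],[0.6,0.0036,-0.036,0,0],[0.6,0.0036,-0.036,0,0]]]' >/dev/null
python3 -m pendant '[[[0.6,0,0,0,-0.107],[0.6,0,0,0,-0.107],[0.6,0,0,0,-0.107],[0.6,0,0,0,0],[0.6,0,0,0,0]]]' >/dev/null
python3 - <<'E'
from h import *
hook(4); s=st(); w=snap('wrist'); P=cloud(w); cv2.imwrite('pics/f.png',w['frame'])
c=P-np.array([536.5,-306.3,0]); k=(np.hypot(c[...,0],c[...,1])<105)&(P[...,2]>140)&(P[...,2]<200)
Q=P[k]; print(k.sum(), cv2.minAreaRect(Q[:,:2].astype(np.float32)) if k.sum() else 0)
R=np.array(s['eef_rot']); T=(Q-s['position'])@R
for lo in range(-80,200,15):
    m=(T[:,0]<-lo)&(T[:,0]>-lo-15)
    if m.sum()>5: print('fwd',lo,'y med',np.median(T[m,1]).round(1),'ztop',np.percentile(Q[m,2],95).round(1),m.sum())
E
```

```text
13.95 low mid -4.7 -39.2 29.7 142
14.0 low mid -5.1 -39.6 29.3 143
14.05 low mid -4.2 -37.5 29.1 143
14.1 low mid -4.7 -38.6 29.2 145
t 14.1 pos [ 473.5 -316.5  215.5] stand [ -38.3 -567.9] ang 102.75 F [-0.4 -0.   0.4] op 0.596 grip 0.0
1168 ((533.969482421875, -307.4232482910156), (170.38311767578125, 13.87090015411377), 13.197916984558105)
fwd -35 y med -5.1 ztop 172.9 172
fwd -20 y med -5.2 ztop 173.7 141
fwd -5 y med -4.4 ztop 173.5 137
fwd 10 y med -4.5 ztop 173.3 119
fwd 25 y med -4.5 ztop 176.5 129
fwd 40 y med -4.4 ztop 186.3 147
fwd 85 y med -4.3 ztop 173.4 28
fwd 100 y med -3.9 ztop 173.5 94
fwd 115 y med -3.9 ztop 173.3 97
fwd 130 y med -2.5 ztop 172.7 80
fwd 145 y med 0.9 ztop 155.1 24
```

View pics/f.png

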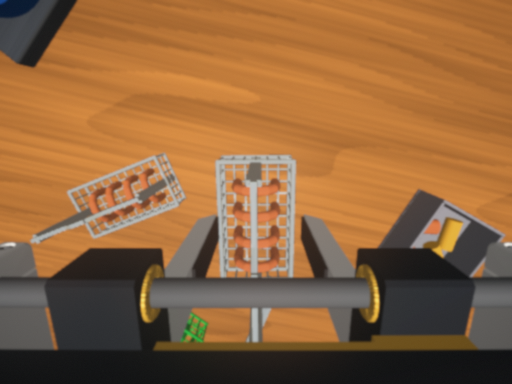

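The bail runs straight ahead at column 255, parallel to the tool and 4.5 mm to its -y side, with 61 mm to its middle. I'll shift, descend 69 mm and close.

```bash

python3 -m pendant '[[[0.6,0.002,-0.0045,0.02,0],[0.6,0,0,0.02,0],[0.6,0,0,0.02,0],[0.6,0,0,0.009,0],[0.6,0,0,0,0]]]' >/dev/null
python3 -m pendant '[[[0.3,0,0,0,0],[0.15,0,0,0,0],[0,0,0,0,0],[0,0,0,0,0],[0,0,0,0,0]]]' 60 >/dev/null
python3 -m pendant '[[[0,0,0,0,0],[0,0,0,0,0],[0,0,0,0,0]]]' | tail -3
python3 -c "
from h import *
st()"
```

```text
wrist_force: [-0.5, -0.4, 0.9]
opening: 0.057
gripper_force: 60.0
t 15.45 pos [ 472.4 -321.5  146.4] stand [ -38.8 -573. ] ang 102.79 F [-0.5 -0.4  0.9] op 0.057 grip 60.0
```

```bash

python3 -m pendant '[[[0,0,0,-0.003,0],[0,0,0,-0.005,0],[0,0,0,-0.01,0],[0,0,0,-0.015,0],[0,0,0,-0.015,0]]]' >/dev/null
python3 -m pendant '[[[0,0,0,-0.02,0],[0,0,0,-0.02,0],[0,0,0,-0.02,0],[0,0,0,-0.015,0],[0,0,0,0,0]]]' >/dev/null
cat >> h.py <<'E'
def bail():
    s=st(); w=snap('wrist'); P=cloud(w); R=np.array(s['eef_rot']); T=(P-s['position'])@R
    k=(abs(T[...,1])<20)&(T[...,2]>-10)&(T[...,2]<45)&(T[...,0]<30)&(T[...,0]>-175); T=T[k]; z=P[k][:,2]
    for lo in range(-20,150,10):
        m=(T[:,0]<-lo)&(T[:,0]>-lo-10)
        if m.sum()>5: print('fwd',lo+5,'y',np.median(T[m,1]).round(1),'ztop',np.percentile(z[m],90).round(1),m.sum())
    cv2.imwrite('pics/w.png',w['frame'])
E
python3 -c "
from h import *
bail()"
```

```text
t 16.45 pos [ 473.5 -322.2  272.4] stand [ -37.7 -573.7] ang 102.79 F [ 0.8 -0.5 -3.8] op 0.06 grip 60.0
fwd -15 y 4.4 ztop 281.7 77
fwd -5 y 3.7 ztop 281.6 18
```

```bash
sed -i 's/(T\[...,2\]>-10)&(T\[...,2\]<45)/(T[...,2]>-60)\&(T[...,2]<10)/' h.py
python3 -c "
from h import *
bail()"
```

```text
t 16.5 pos [ 472.9 -321.9  270.7] stand [ -38.4 -573.4] ang 102.79 F [-0.7  0.5 -4.6] op 0.055 grip 60.0
fwd -15 y -0.2 ztop 321.0 1458
fwd -5 y 0.1 ztop 325.5 428
fwd 5 y 0.2 ztop 297.9 168
fwd 15 y 0.5 ztop 297.3 144
fwd 25 y -0.1 ztop 297.1 24
fwd 45 y 0.5 ztop 306.0 197
fwd 55 y 0.2 ztop 310.0 142
```

The basket is held level: shoulder top 298 to 297 mm, kink top about 310 mm. I'll carry it towards the stand, turning it to the stand's axes on the way.

```bash

python3 -m pendant '[[[0,0,0.01,0,0],[0,0,0.02,0,0],[0,0,0.03,0,0],[0,0,0.03,0,0],[0,0,0.03,0,0]]]' >/dev/null
python3 -m pendant '[[[0,0,0.03,0,0],[0,0,0.02,0,0],[0,0,0.01,0,0.03],[0,0,0,0,0.06],[0,0,0,0,0.08]]]' >/dev/null
python3 -m pendant '[[[0,0,0,0,0.08],[0,0,0,0,0.05],[0,0,0.01,0,0.021],[0,-0.005,0.02,0,0],[0,-0.005,0.03,0,0]]]' >/dev/null
python3 -m pendant '[[[0,-0.005,0.03,0,0],[0,-0.005,0.03,0,0],[0,-0.005,0.03,0,0],[0,-0.004,0.03,0,0],[0,0,0.03,0,0]]]' >/dev/null
python3 -m pendant '[[[0,0,0.03,0,0],[0,0,0.03,0,0],[0,0,0.02,0,0],[0,0,0.01,0,0],[0,0,0,0,0]]]' >/dev/null
python3 - <<'E'
from h import *
bail()
t=snap('top');P=cloud(t);q=tost(P)
hook(3,-60,'pics/g.png')
for nm,P,q in(('top',P,q),('side',cloud(load('side')),tost(cloud(load('side'))))):
    for lo,hi in((225,245),(245,265),(265,290),(290,330),(330,400)):
        k=(abs(q[...,0]+5)<22)&(q[...,1]>-60)&(q[...,1]<60)&(P[...,2]>lo)&(P[...,2]<hi)
        if k.sum()>5: print(nm,lo,hi,'x',np.percentile(q[k][:,0],[5,50,95]).round(1),'y',np.percentile(q[k][:,1],[2,50,98]).round(1),k.sum())
E
```

```text
t 19.05 pos [489.1 151.4 269. ] stand [ -68.4 -100.7] ang 84.54 F [ 0.7 -0.2 -3.7] op 0.063 grip 60.0
fwd -15 y 0.1 ztop 319.4 1441
fwd -5 y -0.1 ztop 323.8 442
fwd 5 y -0.4 ztop 296.2 164
fwd 15 y -0.1 ztop 295.8 148
fwd 25 y -0.4 ztop 295.3 21
fwd 45 y 0.2 ztop 304.3 197
fwd 55 y -0.1 ztop 308.1 140
19.2 low mid -4.8 -37.8 28.2 140
19.25 low mid -4.6 -37.6 28.4 141
19.3 low mid -5.0 -38.4 28.4 141
top 265 290 x [-9.5 -6.8 -3.1] y [-45.3 -42.5 -38.7] 11
side 225 245 x [-13.  -10.5  -4.5] y [-31.7  -9.6  20.8] 101
side 245 265 x [-13.5 -11.3  -6.8] y [-38.7 -30.2  27.2] 48
side 265 290 x [-12.8 -10.5  -5.6] y [-46.1  13.8  24.9] 78
side 290 330 x [-13.  -11.   -6.4] y [-7.9  3.5 12.9] 71
side 330 400 x [-13.7 -11.8  -7.7] y [-8.3 -2.8  0.2] 90
```

View pics/g.png

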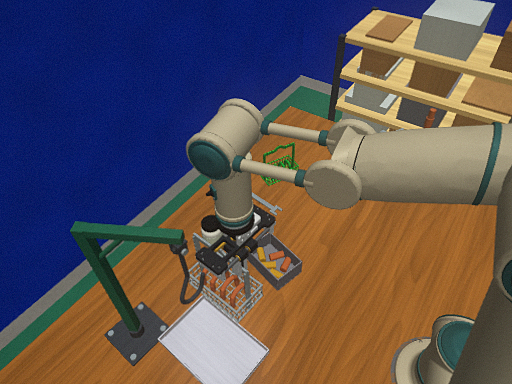

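The hook still hangs still, and the basket is held at (225,285) beside it. Before moving in I'll check the wrist's clearance to the jib tip.

```bash
python3 - <<'E'
from h import *
for n in('side','top'):
    P=cloud(load(n));q=tost(P)-np.array([-68.4,-100.7])
    for lo in range(360,500,20):
        k=(np.hypot(q[...,0],q[...,1])<95)&(P[...,2]>lo)&(P[...,2]<lo+20)
        # exclude jib
        k&=~((q[...,1]>75)&(q[...,0]>30))
        if k.sum()>5: r=np.hypot(*q[k].T); print(n,lo,np.percentile(r,[10,50,90,99]).round(0),'xmax',np.percentile(q[k][:,0],98).round(0),k.sum())
    I=load(n)['frame'].astype(int); q=tost(P); g=(I[...,1]>I[...,2]+15)&(P[...,2]>440)&(P[...,2]<480)&(P[...,1]>210)&(abs(q[...,0])<60)
    print(n,'jib min x,y',np.percentile(q[g],[1,3],axis=0).round(1))
E
```

```text
side 360 [23. 75. 82. 88.] xmax 26.0 139
side 380 [22. 36. 82. 89.] xmax 17.0 504
side 400 [23. 66. 86. 93.] xmax 28.0 1228
side 420 [20. 24. 29. 37.] xmax -9.0 68
side 440 [33. 40. 50. 53.] xmax 0.0 123
side 460 [28. 32. 37. 40.] xmax 21.0 304
side 480 [31. 33. 37. 39.] xmax 16.0 212
side jib min x,y [[-23.5 -13.3]
 [-21.6 -10.1]]
top 360 [39. 43. 80. 82.] xmax 24.0 9
top 380 [37. 45. 90. 94.] xmax 32.0 76
top 400 [46. 71. 89. 93.] xmax 32.0 654
top 420 [41. 43. 45. 46.] xmax 20.0 52
top 440 [38. 42. 48. 51.] xmax 33.0 216
top 460 [33. 36. 38. 39.] xmax 34.0 134
top 480 [36. 37. 38. 39.] xmax 33.0 95
top jib min x,y [[-1.  -4.7]
 [ 1.2 -1.9]]
```

Clearance is about 8 mm, which is enough. I'll slide in over the tip, slowing down, and read the force.

```bash

python3 -m pendant '[[[0,0.002,0.005,-0.003,0],[0,0,0.015,0,0],[0,0,0.015,0,0],[0,0,0.015,0,0],[0,0,0.012,0,0]]]' |grep wrist
python3 -m pendant '[[[0,0,0.01,0,0],[0,0,0.008,0,0],[0,0,0.005,0,0],[0,0,0.002,0,0],[0,0,0,0,0]]]' |grep wrist
python3 - <<'E'
from h import *
st()
s=snap('side'); cv2.imwrite('pics/i.png',cv2.resize(s['frame'][200:340,140:300],None,fx=4,fy=4,interpolation=cv2.INTER_CUBIC))
P=cloud(s);q=tost(P)
k=(q[...,0]>-15)&(q[...,0]<15)&(abs(q[...,1])<70)&(P[...,2]>330)&(P[...,2]<400);print('shank y',np.median(q[k][:,1]))
E
```

```text
wrist_force: [-0.6, -0.7, -3.1]
wrist_force: [0.5, 1.0, -4.1]
t 20.3 pos [497.1 236.7 272.4] stand [-68.8 -15.1] ang 84.4 F [ 0.5  1.  -4.1] op 0.058 grip 60.0
shank y -2.3235196709321713
```

View pics/i.png

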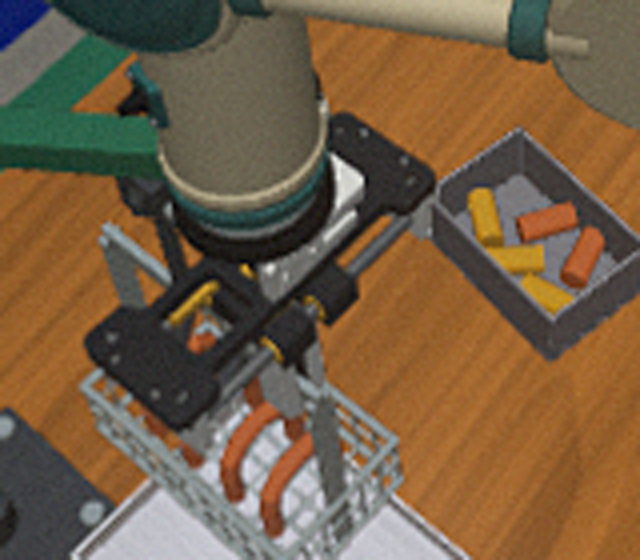

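Nothing has been touched; the force shows only the basket's weight. Descending into the mouth.

```bash

python3 -m pendant '[[[0,0,0.0005,0.005,0],[0,0,0.0005,0.008,0],[0,0,0.001,0.01,0],[0,0,0.001,0.01,0],[0,0,0.002,0.01,0]]]' |grep wrist
python3 -m pendant '[[[0,0,0.002,0.008,0],[0,0,0.002,0.005,0],[0,0,0.001,0.004,0],[0,0,0,0,0],[0,0,0,0,0]]]' |grep wrist
python3 -c "
from h import *
st();bail()"
python3 -m pendant '[[[0,0,0,0.0015,0],[0,0,0,0.0015,0],[0,0,0,0,0]]]' |grep wrist
python3 -c "
from h import *
st();st()"
```

```text
wrist_force: [-0.5, -0.7, -4.0]
wrist_force: [0.1, -0.3, -3.6]
t 21.35 pos [498.3 246.7 212.7] stand [-68.6  -5. ] ang 84.4 F [ 0.1 -0.3 -3.6] op 0.053 grip 60.0
t 21.35 pos [498.3 246.7 212.7] stand [-68.6  -5. ] ang 84.4 F [ 0.1 -0.3 -3.6] op 0.053 grip 60.0
fwd -15 y -0.5 ztop 263.2 1445
fwd -5 y -0.5 ztop 267.6 442
fwd 5 y 0.1 ztop 239.8 160
fwd 15 y -0.5 ztop 239.2 151
fwd 25 y -0.2 ztop 238.8 22
fwd 45 y 0.2 ztop 248.2 195
fwd 55 y -0.4 ztop 251.6 261
fwd 65 y -0.1 ztop 232.5 42
wrist_force: [0.2, -0.1, -4.0]
t 21.7 pos [497.9 246.5 209.3] stand [-68.9  -5.2] ang 84.39 F [ 0.2 -0.1 -4. ] op 0.056 grip 60.0
t 21.7 pos [497.9 246.5 209.3] stand [-68.9  -5.2] ang 84.39 F [ 0.2 -0.1 -4. ] op 0.056 grip 60.0
```

```bash

for f in 1; do
python3 -m pendant '[[[0,0,0,0.001,0],[0,0,0,0.001,0],[0,0,0,0,0]]]' |grep -E "wrist|position"
python3 -m pendant '[[[0,0,0,0.001,0],[0,0,0,0,0]]]' |grep -E "wrist|position"
python3 -m pendant '[[[0,0,0,0.001,0],[0,0,0,0,0]]]' |grep -E "wrist|position"
python3 -m pendant '[[[0,0,0,0.001,0],[0,0,0,0,0]]]' |grep -E "wrist|position"
done
```

```text
position: [497.9, 246.6, 207.3]
wrist_force: [0.3, 0.2, -3.5]
position: [498.0, 246.6, 206.4]
wrist_force: [-0.0, 0.5, -3.5]
position: [498.1, 246.7, 205.6]
wrist_force: [-0.4, 0.2, -3.4]
position: [498.3, 246.8, 205.0]
wrist_force: [-0.7, -0.5, -0.5]
```

Contact at TCP 205: the weight has passed to the hook. I'll release a little and let it settle.

```bash

python3 -m pendant '[[[0,0,0,0.0005,0],[0,0,0,0,0],[0.08,0,0,0,0],[0.1,0,0,0,0],[0.14,0,0,0,0]]]' 10 |grep -E "wrist|open|grip"
python3 -m pendant '[[[0.2,0,0,0,0],[0.3,0,0,0,0],[0.4,0,0,0,0],[0.5,0,0,0,0],[0.5,0,0,0,0]]]' |grep -E "wrist|open"
python3 -c "
from h import *
bail()"
```

```text
wrist_force: [-0.7, -0.5, -0.0]
opening: 0.132
gripper_force: 0.0
wrist_force: [-0.4, -0.2, 1.0]
opening: 0.488
t 23.6 pos [498.  246.6 203.9] stand [-68.8  -5.1] ang 84.4 F [-0.4 -0.2  1. ] op 0.488 grip 0.0
fwd -15 y 3.0 ztop 232.2 249
fwd -5 y 3.6 ztop 232.2 158
fwd 5 y 3.4 ztop 232.2 152
fwd 15 y 3.2 ztop 232.1 145
fwd 25 y 3.8 ztop 231.5 12
fwd 45 y 3.8 ztop 240.4 211
fwd 55 y -1.1 ztop 242.4 833
fwd 65 y 0.2 ztop 235.9 202
```

View pics/w.png

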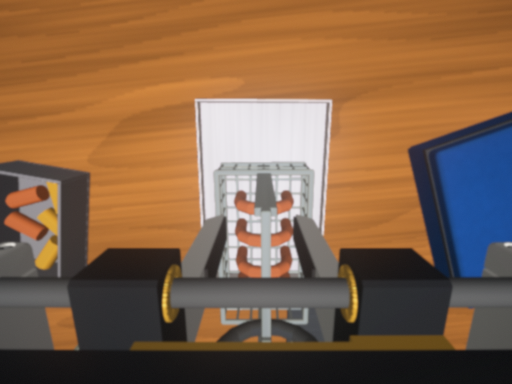

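The basket hangs level on the hook (bail at column 265, hook bar at the bottom edge) and clear of both fingers. Retreating straight up and then back.

```bash

python3 -m pendant '[[[0.5,0,0.003,-0.005,0],[0.5,0,0,-0.01,0],[0.5,0,0,-0.015,0],[0.5,0,0,-0.015,0],[0.5,0,0,-0.015,0]]]' |grep -E "wrist"
python3 -m pendant '[[[0.5,0.015,0,0,0],[0.5,0.03,0,0,0],[0.5,0.04,0,0,0],[0.5,0.04,0,0,0],[0.5,0.03,0,0,0]]]' |grep -E "wrist"
python3 - <<'E'
from h import *
st()
pr=None
for i in range(16):
    s=snap('side');P=cloud(s);q=tost(P)
    k=(abs(q[...,0])<100)&(abs(q[...,1])<70)&(P[...,2]>215)&(P[...,2]<262);z=P[k][:,2]
    b=(abs(q[...,0])<110)&(abs(q[...,1])<80)&(P[...,2]>60)&(P[...,2]<125)
    h=(abs(q[...,0]+5)<18)&(abs(q[...,1])<70)&(P[...,2]>330)&(P[...,2]<400)
    print(s['frame'].shape[0] and round(robot.state()['time'],2),'bail',q[k].mean(0).round(1),'body',q[b].mean(0).round(1),'shank',np.median(q[h][:,1]).round(1))
cv2.imwrite('pics/j.png',cv2.resize(s['frame'][180:384,80:300],None,fx=2.9,fy=2.9))
Q=P[k&(abs(q[...,0]+5)>25)] if False else None
E
```

```text
wrist_force: [0.3, -1.9, 0.0]
wrist_force: [-0.2, 1.0, 0.3]
t 24.65 pos [340.3 264.3 263.6] stand [-227.5   -2.9] ang 84.42 F [-0.2  1.   0.3] op 0.499 grip 0.0
24.7 bail [-14.9  -2.4] body [-12.    7.2] shank -1.3
24.75 bail [-15.3  -2.6] body [-15.1   5.9] shank -1.6
24.8 bail [-15.5  -2.7] body [-13.5   5.4] shank -1.6
24.85 bail [-15.6  -3.4] body [-12.6   4.8] shank -1.7
24.9 bail [-15.3  -4. ] body [-11.9   4.2] shank -1.8
24.95 bail [-14.3  -4.4] body [-11.2   3.9] shank -2.1
25.0 bail [-15.4  -5. ] body [-11.4   2.8] shank -2.1
25.05 bail [-15.2  -5.2] body [-10.4   2.5] shank -2.3
25.1 bail [-15.4  -5.7] body [-9.8  2. ] shank -2.2
25.15 bail [-15.3  -5.8] body [-10.    1.6] shank -2.3
25.2 bail [-15.8  -5.7] body [-10.3   1.7] shank -2.0
25.25 bail [-15.1  -5.7] body [-10.9   2. ] shank -2.2
25.3 bail [-15.6  -5. ] body [-10.5   2.9] shank -2.1
25.35 bail [-15.4  -4.5] body [-10.8   3. ] shank -2.0
25.4 bail [-14.6  -4. ] body [-10.4   4. ] shank -1.9
25.45 bail [-15.1  -3.6] body [-10.3   5. ] shank -1.4
```

View pics/j.png

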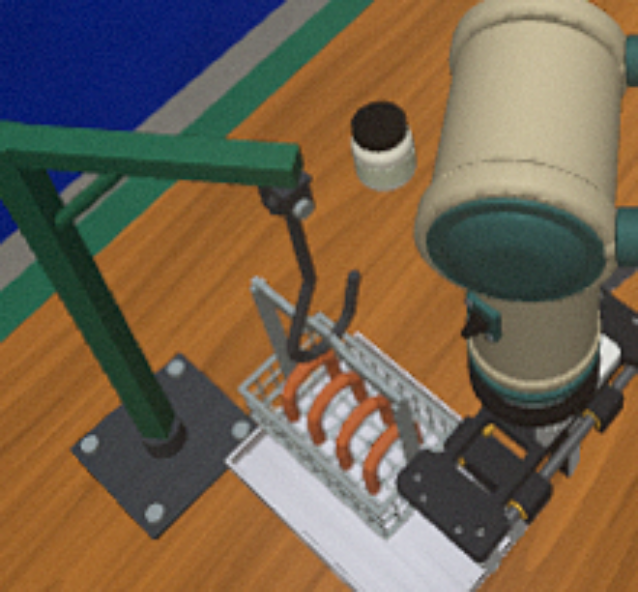

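The basket hangs on the hook at (325,350), level over the tray, with only a few mm of slow sway. I'll back off a little more, wait, and hand in.

```bash

for i in 1; do python3 -m pendant '[[[0.5,0.02,0,0,0],[0.5,0.02,0,0,0],[0.5,0,0,0,0],[0.5,0,0,0,0],[0.5,0,0,0,0]]]' |grep wrist
python3 -m pendant '[[[0.5,0,0,0,0],[0.5,0,0,0,0],[0.5,0,0,0,0],[0.5,0,0,0,0],[0.5,0,0,0,0]]]' |grep wrist
python3 -m pendant '[[[0.5,0,0,0,0],[0.5,0,0,0,0],[0.5,0,0,0,0],[0.5,0,0,0,0],[0.5,0,0,0,0]]]' |grep wrist
python3 -m pendant '[[[0.5,0,0,0,0],[0.5,0,0,0,0],[0.5,0,0,0,0],[0.5,0,0,0,0],[0.5,0,0,0,0]]]' |grep wrist
done
python3 - <<'E'
from h import *
for i in range(14):
    s=snap('side');P=cloud(s);q=tost(P)
    k=(abs(q[...,0])<100)&(abs(q[...,1])<70)&(P[...,2]>215)&(P[...,2]<262)
    if i%2: print(q[k].mean(0).round(1))
A=cloud(load('top'));B=cloud(snap('top'))
for nm,(x0,y0,x1,y1),lo,hi in(('bin',(222,192,275,255),30,90),('jar',(225,135,258,170),60,110)):
    R=B[y0:y1,x0:x1].reshape(-1,3);k=(R[:,2]>lo)&(R[:,2]<hi);print(nm,cv2.minAreaRect(R[k][:,:2].astype(np.float32))[0])
print(robot.job_done())
E
```

```text
wrist_force: [-0.1, -0.0, -0.8]
wrist_force: [-0.1, 0.7, 0.9]
wrist_force: [-0.8, -0.3, -0.3]
wrist_force: [-0.2, -0.2, 0.5]
[-15.   -4.9]
[-15.5  -4. ]
[-15.6  -3.2]
[-15.   -2.3]
[-15.5  -2.3]
[-15.4  -2.2]
[-14.9  -2.7]
bin (531.1728515625, -58.03895568847656)
jar (758.4638061523438, -36.696895599365234)
the job is handed in; nothing more can be done
None
```

I stilled the hook, hung the larger grey basket level on it over the drip tray, and handed the job in at about 28 s with no verdict returned; the bail swayed only a few mm, the bin and jar measured unmoved, and I did not re-measure the wrench.

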